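# Close up the paint pots

### The job

Put the paint rack in order: hang the steel spatula that lies across the open paint pot by its eye on the peg of the little stand, swing that pot's lid over, and press the lids of both pots fully home. Let go of everything and leave the dropper bottle, the water cup and the clippers where they are.

Things in the scene. Friction and masses are not known exactly. Their poses are not given: they have to be found in the camera images.
- rack: Fixed low white rack board 112 x 260 mm (x, y), top at 12 mm (thin plywood strips 22 mm high along its two long sides). Origin at the centre of its underside; y runs along the row of the two pots, +x away from the robot. The pots stand on it 65 mm either side of its middle; which pot is on which side varies.
- pot_a: The open pot: fixed round white plastic pot, 58 mm outside diameter, 3 mm wall, 50 mm tall, standing on the rack board. Origin at the centre of its underside, axes as the rack's. Its black lid is hinged on the far (+x) side. The spatula lies across its mouth.
- pot_b: The second pot, same as pot_a; its lid is already swung over but rests loosely, not pressed home.
- pot_a_hinge (a point): Middle of pot_a's lid hinge axis (34 mm in +x from the pot's axis, 52 mm above the pot's underside; the axis runs along the pot's y).
- pot_b_hinge (a point): The same point of pot_b.
- lid_a_tab (a point): Upper face of the thumb tab on the free edge of pot_a's lid, on the lid's middle line, 69 mm from the hinge axis. The lid is a black disc 62 mm in diameter and 6 mm thick, its tab 20 mm wide and sticking out about 11 mm past the disc. Fully home it lies level, its top face 56 mm above the pot's underside.
- lid_b_tab (a point): The same point of pot_b's lid.
- swing_a (a joint): Free swing of pot_a's lid, rad: 0 = lid resting on the pot's rim (with its tab edge still about 8 mm proud), growing as it opens up and away over the far side, to 2.5 at most. Turns lightly and stays where it is left.
- swing_b (a joint): The same for pot_b; 0 as it rests on the rim.
- seat_a (a joint): How far pot_a's lid has been pressed into the rim, rad: 0 = resting loosely and proud, 0.12 = fully home and level. A stiff snap fit: about 9 N pressed 45 mm from the hinge axis moves it; it stays where it is left.
- seat_b (a joint): The same for pot_b.
- spatula: Loose flat steel spatula, 155 mm long, 5 mm thick, 30 g. Lies flat along its own x; origin on its underside, z up. Blade 18 mm wide from x = -80 to -29 mm, handle strip 10 mm wide to x = 47 mm, then a round eye (ring) with its centre at x = 60 mm, hole 20 mm, outside 30 mm in diameter. At the start it lies across pot_a's mouth, overhanging on both sides along the row.
- spatula_eye (a point): Centre of the spatula's eye.
- spatula_end (a point): Blade end of the spatula, 140 mm from the eye's centre.
- stand: Fixed steel peg stand: round base 90 mm in diameter and 10 mm high, upright post 12 mm thick up to 200 mm. A round peg 7 mm thick starts on the post's axis at 185 mm height and slopes up towards the stand's own -x (about 40 degrees above level) to its tip. Origin at the centre of the underside.
- peg_mid (a point): Point on the peg's axis 21 mm out from the post's axis, at 202.5 mm height.
- peg_tip (a point): End of the peg's axis, 36 mm out from the post's axis, at 215 mm height.
- dropper: Bystander: white dropper bottle 28 mm in diameter, 85 mm tall, standing. Origin at the centre of its underside.
- water_cup: Bystander: open plastic cup, 72 mm in diameter at the rim, 85 mm tall. Origin at the centre of its underside.
- clippers: Bystander: sprue clippers lying flat, 135 mm long along their x, about 45 mm wide, 12 mm high. Origin at the middle of the underside.
There are look-alikes about, which are no part of the job. What is meant by the spatula is not blue or brown, and is the larger of those in its own colour.

How it is judged:
By the outcome, as a careful person would: the job done as asked, in the order asked, and still so for the second after the job is handed in, with the robot touching nothing.
It also fails if it takes over 66 s, if anything falls off the work surface, if the arm or the gripper's body presses on something with over 40 N, if the wrist force passes 120 N, or if a joint passes its speed limit or range.

### The arm

A 7-joint arm with a two-finger parallel gripper is mounted at the origin on the work surface. World frame = base frame: x ahead of the robot, y to its left, z up, the work surface at z = 0. Lengths are in mm, angles in degrees, forces in N, time in s.
With the tool pointing down it reaches from about 400 to 850 mm from the base axis. Payload 4.4 kg.
Tool frame: the origin (TCP) lies at the very end of the fingers, on their centre line; the grasp point (between the pads) lies 19 mm behind it; z points along the fingers, y is the line along which they close (so a half turn about z gives the same grasp; the last joint's range is limited). The gripper opens to 94 mm and grips with 3 to 60 N. Pads are 16 mm wide; open, the fingers measure 119 mm over their backs; the gripper's body (75 mm by 177 mm) begins 78 mm behind the grasp point.
Start: joints at [70.485, 36.005, 2.206, 86.941, -1.547, 57.084, -1.146], TCP at [176.41, -625.618, 183.178] pointing down, gripper open.
Joint ranges: [-175.42, 175.42], [-21.48, 121.26], [-71.46, 75.88], [10.55, 141.38], [-63.04, 243.04], [13.31, 113.54], [-168.57, 168.57]. Speed limits (degrees/s): [147.25, 147.25, 180, 180, 180, 180, 180].

### API

Orientations are given as a 3x3 rotation matrix whose columns are the frame's x, y, z axes.
In Python, from workcell import bot, optics gives the robot as it stands.
- The arm moves only by the shell command python3 -m crank 'ROWS' [FORCE]. ROWS is text: rows parted by semicolons, each of 7 numbers parted by spaces: the finger opening in mm, from 0 to 94, then the shift along the tool's x, y, z in mm, then the turn, a rotation vector about the tool's x, y, z in degrees. In form: fingers dx dy dz ax ay az; .... A call has 1 to 12 rows; each row is the pose to reach, as a shift and turn from the pose commanded when the call began, along the tool's axes at that moment; what a row does not reach only later rows make up. A row lasts 1/8 s, in which the tool goes at most 62.5 mm and 10.7 degrees, less where a joint would pass 70% of its speed; a pose out of reach is approached as far as the arm can. A call with a gripper value outside its range is refused whole. The fingers move at their own pace and stop on an object; FORCE is the grip in N (left out, the last holds). Time passes only in rows, so rows that repeat a pose let the fingers close. It gives the time, the measured TCP pose, the force, the opening and the grip force at its end, in the units of the state.
- bot.sense(): the state, without advancing time (a new reading comes with each control period).
- optics.snapshot(name): name is "side" or "top" or "wrist"; returns a dict with "pixels" (400x640x3 uint8, blue, green, red), "depth" (400x640 float32, mm along the optical axis (not along the pixel's ray), 0 where there is no reading), "camera_matrix" (3x3 intrinsics, pixels), "camera_from_world" (4x4, takes a point from world to camera coordinates); the wrist camera has in their place "mount" (4x4, takes a point from camera to tool coordinates, whose origin is the TCP and whose axes are the flange's). Camera axes: x right, y up, looking along -z (the intrinsics and any distortion apply to the point x, -y, -z); pixel columns grow to the right and rows downward; lengths in mm; the calibration is good to about 2 mm. A picture is of the moment at which its call begins: read the wrist's pose just before it.
- bot.hand_in(): hands the job in; it is judged then, once.
The state is a dict: "time": time; "joint_pos": joint angles; "qvel": joint speeds; "effort": joint torques, N m; "ee_pos": TCP position; "tool_rot": TCP orientation; "force": force on the tool from outside, world axes, zero at the start; "wrist_torque": the same for the moment, N m; "gripper_width": opening from 0.0 (shut) to 1.0 (fully open); "finger_force": force on a finger pad.
Only numpy, scipy, OpenCV 4.12 (cv2) and the standard library are available. Lean on these libraries where they do the work, as an engineer would, in place of code of your own. Each camera call takes 0.05 s, during which the arm holds its last target. There are 200 camera calls.

## Working session

There is one attempt and no reset: what is moved stays moved. The work goes in short steps, Python scripts to look and compute and a shell command to move; the robot and the scene stay as the last step left them, time stands still between calls to the robot, and variables do not carry over. Pictures are saved under pics/ and viewed, at most 10 in all, crops included, and the job is handed in when it is done.

```bash
ls; mkdir -p pics
cat > h.py <<'E'
import numpy as np, cv2
from workcell import bot, optics
def snap(n):
    s=bot.sense(); d=optics.snapshot(n); K=np.array(d["camera_matrix"])
    if "mount" in d:
        T=np.eye(4);T[:3,:3]=np.array(s["tool_rot"]);T[:3,3]=s["ee_pos"]
        W=T@np.array(d["mount"])
    else: W=np.linalg.inv(np.array(d["camera_from_world"]))
    return d["pixels"],d["depth"],K,W
def ray(K,W,u,v):
    c=np.linalg.inv(K)@[u,v,1]; return W[:3,3],W[:3,:3]@[c[0],-c[1],-c[2]]
def plane(K,W,u,v,z):
    o,d=ray(K,W,u,v); return o+d*(z-o[2])/d[2]
def pt(D,K,W,u,v):
    o,d=ray(K,W,u,v); return o+d*D[int(v),int(u)]
def cloud(D,K,W):
    v,u=np.mgrid[:D.shape[0],:D.shape[1]]
    c=np.stack([u,v,np.ones_like(u)],-1)@np.linalg.inv(K).T
    c=c*D[...,None]*[1,-1,-1]
    return c@W[:3,:3].T+W[:3,3]
def proj(K,W,p):
    c=np.linalg.inv(W)@np.append(p,1); q=K@[c[0],-c[1],-c[2]]; return q[:2]/q[2]
E
python3 - <<'E'
from h import *
s=bot.sense(); print({k:np.round(v,3).tolist() for k,v in s.items()})
a=[]
for n in ("top","side","wrist"):
    p,D,K,W=snap(n); np.savez(f"{n}0.npz",p=p,D=D,K=K,W=W); cv2.imwrite(f"pics/{n}0.png",p)
    print(n,K.tolist(),W.round(2).tolist(),(D>0).mean())
E
```

```text
pics
{'time': 0.0, 'joint_pos': [70.485, 36.059, 2.204, 86.994, -1.546, 57.085, -1.146], 'qvel': [0.02, 0.073, -0.137, -0.02, 0.017, -0.084, -0.018], 'effort': [-0.001, -54.973, 1.143, -18.663, -0.052, 0.024, 0.0], 'ee_pos': [176.196, -624.931, 182.266], 'tool_rot': [[0.962, 0.271, -0.001], [0.271, -0.962, 0.002], [-0.0, -0.002, -1.0]], 'force': [-0.149, 0.795, -0.042], 'wrist_torque': [-0.017, 0.042, -0.013], 'finger_force': 0.0, 'gripper_width': 0.998}
top [[419.1901962794294, 0.0, 317.98387421754364], [0.0, 419.1901962794294, 195.67849610014548], [0.0, 0.0, 1.0]] [[0.03, 0.98, -0.17, 339.95], [-1.0, 0.02, -0.01, -45.39], [-0.01, 0.17, 0.99, 1292.21], [0.0, 0.0, 0.0, 1.0]] 0.995953125
side [[460.3264554505019, 0.0, 322.29364561900064], [0.0, 460.3264554505019, 191.97659340747157], [0.0, 0.0, 1.0]] [[-0.69, 0.54, -0.49, 81.16], [-0.73, -0.51, 0.46, 380.75], [-0.0, 0.67, 0.74, 860.85], [0.0, 0.0, 0.0, 1.0]] 0.9960234375
wrist [[311.93063678563266, 0.0, 322.45088186186103], [0.0, 311.93063678563266, 197.80789318132452], [0.0, 0.0, 1.0]] [[0.27, 0.92, 0.27, 254.97], [-0.96, 0.26, 0.07, -601.87], [-0.0, -0.28, 0.96, 384.85], [0.0, 0.0, 0.0, 1.0]] 0.996125
```

View pics/top0.png

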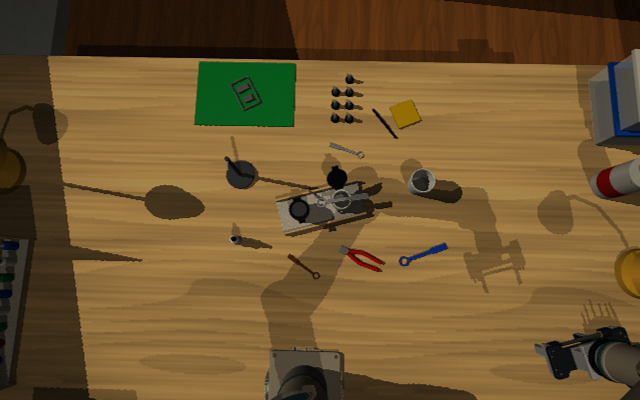

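View pics/side0.png

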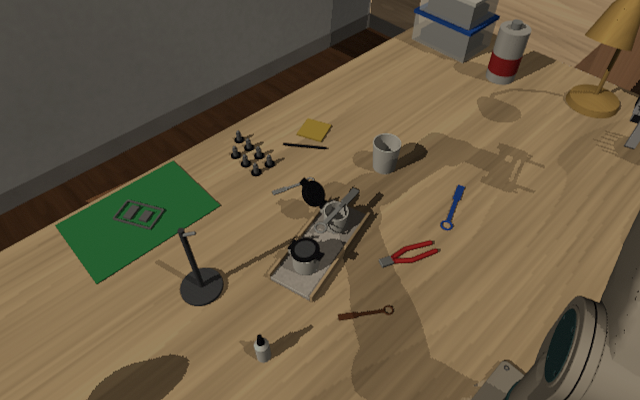

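Run:
```python
from h import *
o=[]
t=np.load("top0.npz"); s=np.load("side0.npz")
a=cv2.resize(t["p"][140:240,220:400],None,fx=4.4,fy=4.4,interpolation=cv2.INTER_CUBIC)[:, :792]
b=cv2.resize(s["p"][165:300,170:385],None,fx=3.68,fy=3.68,interpolation=cv2.INTER_CUBIC)
b=cv2.resize(s["p"][170:300,250:385],None,fx=3,fy=3,interpolation=cv2.INTER_CUBIC)
c=cv2.resize(s["p"][220:310,165:230],None,fx=4,fy=4,interpolation=cv2.INTER_CUBIC)
a=cv2.resize(t["p"][150:240,220:400],None,fx=4,fy=4,interpolation=cv2.INTER_CUBIC)
im=np.zeros((600,800,3),np.uint8)
a=cv2.resize(a,None,fx=.6,fy=.6); im[:216,:432]=a
im[216:216+a.shape[0]*0+384,:405]=b[:384]; im[:360,440:700]=c
im=np.clip(im*1.4,0,255).astype(np.uint8)
cv2.imwrite("pics/crop.png",im)
C=cloud(t["D"],t["K"],t["W"])
for n,u,v in (("stand",240,174),("potB",299,210),("eyeend?",372,188),("potA",342,198),("lidA",337,178),("drop",236,239),("cup",422,181),("cl",362,258),("board",285,225)):
    print(n,C[v,u].round(0))
```

```text
stand [624. 217.  22.]
potB [509.  27.  71.]
eyeend? [ 594. -196.   -1.]
potA [ 549. -100.   62.]
lidA [604. -83.  90.]
drop [420. 210.  58.]
cup [ 618. -351.    6.]
cl [ 376. -166.    0.]
board [470.  72.   9.]
```

View pics/crop.png

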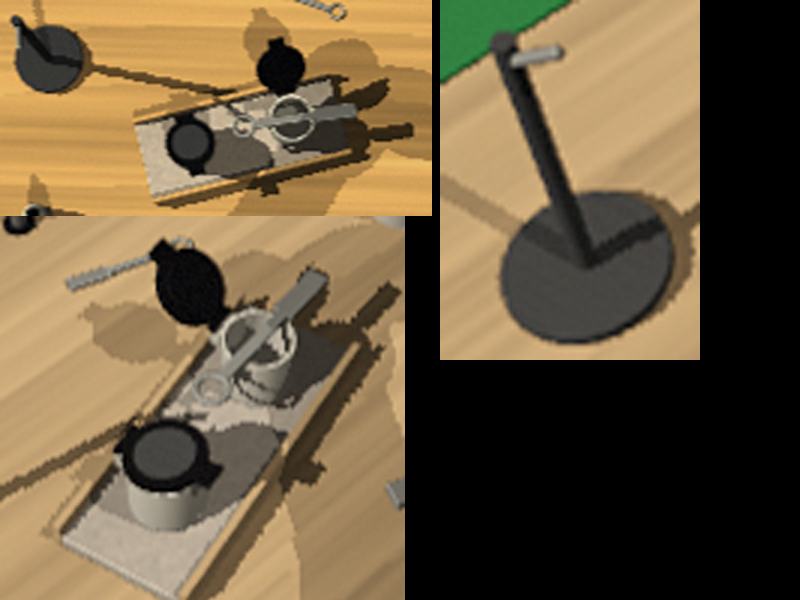

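```bash
python3 -m crank '94 0 0 -60 0 0 0;94 508 -610 -118 0 0 -92;94 508 -610 -118 0 0 -92;94 508 -610 -118 0 0 -92;94 508 -610 -118 0 0 -92;94 508 -610 -118 0 0 -92;94 508 -610 -118 0 0 -92;94 508 -610 -118 0 0 -92;94 508 -610 -118 0 0 -92;94 508 -610 -118 0 0 -92;94 508 -610 -118 0 0 -92;94 508 -610 -118 0 0 -92'; python3 -m crank '20 0 0 0 0 0 0;20 0 0 0 0 0 0;20 0 0 0 0 0 0'
python3 - <<'E'
from h import *
p,D,K,W=snap("wrist"); np.savez("w1.npz",p=p,D=D,K=K,W=W); cv2.imwrite("pics/w1.png",p)
s=bot.sense(); print(s["ee_pos"],s["tool_rot"],s["joint_pos"])
E
```

```text
time: 1.65
ee_pos: [456.2, 2.1, 293.5]
tool_rot: [[-0.304, 0.953, 0.0], [0.953, 0.304, -0.001], [-0.001, 0.0, -1.0]]
force: [1.0, 1.3, 1.1]
gripper_width: 1.002
finger_force: 0.0
time: 2.02
ee_pos: [455.1, -1.3, 293.0]
tool_rot: [[-0.302, 0.953, -0.001], [0.953, 0.302, -0.001], [-0.001, -0.001, -1.0]]
force: [0.5, 0.4, 0.3]
gripper_width: 0.718
finger_force: 0.0
[455.23476809  -1.27579186 293.07671818] [[-3.01696178e-01  9.53403882e-01 -6.73164506e-04]
 [ 9.53403941e-01  3.01695613e-01 -8.26244629e-04]
 [-5.84654059e-04 -8.91072539e-04 -9.99999432e-01]] [ 23.53424515  14.95434968 -34.24003471 106.48050424   9.55988806
  61.45231359   3.15772518]
```

View pics/w1.png

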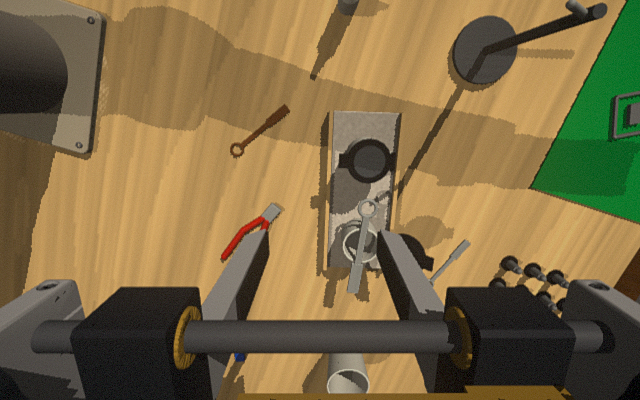

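Run:
```python
from h import *
for f in ("w1","top0","side0"):
    t=np.load(f+".npz"); p,D,K,W=[t[k] for k in "pDKW"]; C=cloud(D,K,W)
    near=lambda x,y,r: np.hypot(C[...,0]-x,C[...,1]-y)<r
    m=(D>0)&near(624,225,70)
    print(f)
    for z0,z1 in ((3,20),(40,120),(120,180),(180,194),(194,202),(202,230)):
        q=C[m&(C[...,2]>z0)&(C[...,2]<z1)]
        print(z0,len(q), q.mean(0).round(1) if len(q) else "", np.ptp(q,0).round(0) if len(q) else "")
    # spatula: bright grey, z about 62-70, near pot a
    hsv=cv2.cvtColor(p,cv2.COLOR_BGR2HSV)
    m=(D>0)&near(549,-100,110)&(C[...,2]>64)&(C[...,2]<80)&(hsv[...,2]>70)
    n,l,st,ce=cv2.connectedComponentsWithStats(m.astype(np.uint8))
    for i in range(1,n):
        if st[i,4]>15:
            q=C[l==i]; c=q.mean(0); u=np.linalg.svd(q[:,:2]-c[:2],full_matrices=False)[2][0]; s=(q[:,:2]-c[:2])@u
            print("blob",st[i],c.round(1),u.round(3),s.min().round(),s.max().round(),"z",np.percentile(q[:,2],[10,50,90]).round(1))
    m=(D>0)&near(600,-85,70)&(hsv[...,2]<45)&(C[...,2]>60); q=C[m]; print("lidA",q.mean(0),q.min(0),q.max(0))
    m=(D>0)&near(509,27,60)&(C[...,2]>60); q=C[m]; print("lidB",q.mean(0),q.min(0),q.max(0))
t=np.load("w1.npz"); p=t["p"]
v=np.zeros((600,800,3),np.uint8)
v[:300,:400]=cv2.resize(p[0:75,540:640],None,fx=4,fy=4); v[300:600,:400]=cv2.resize(p[190:300,320:440],(400,300))
s=np.load("side0.npz")["p"]; v[:400,400:]=cv2.resize(s[220:260,170:210],(400,400))
cv2.imwrite("pics/c2.png",np.clip(v*1.4,0,255).astype(np.uint8))
```

```text
w1
3 3180 [623.6 220.8  10.5] [124. 131.  17.]
40 417 [623.6 219.5  84. ] [10. 12. 79.]
120 553 [623.7 219.4 152.5] [11. 12. 60.]
180 117 [624.6 217.8 187.2] [11. 11. 14.]
194 318 [624.8 220.6 199.3] [24. 15.  7.]
202 201 [599.4 212.4 212.7] [40. 16. 18.]
blob [347 198  31  95 852] [ 545.5 -101.1   67.5] [ 0.171 -0.985] -81.0 74.0 z [66.3 67.6 68.7]
lidA [613.42229816 -65.54693565 104.5150849 ] [588.86087449 -84.17525607  83.06044994] [634.65001061 -50.49037713 117.63588083]
lidB [493.13355819  35.21717186 404.02026032] [449.00840206 -30.79056623  60.93861413] [549.39109403  60.09709024 449.58818283]
top0
3 625 [623.7 219.7   8.9] [133. 132.  14.]
40 35 [624.7 218.6  82.5] [10.  9. 77.]
120 25 [624.7 218.4 149.5] [ 9. 11. 55.]
180 3 [627.2 216.7 183.8] [4. 1. 7.]
194 28 [623.9 219.8 198.4] [23. 13.  7.]
202 20 [600.6 213.3 211.7] [22. 10. 16.]
blob [318 193  50  14 156] [ 546.3 -107.2   67.3] [ 0.188 -0.982] -81.0 67.0 z [64.8 66.8 70.3]
lidA [602.8945119  -81.44546921  92.21125687] [ 543.64263642 -134.63605185   60.16213458] [634.17026318 -53.39934995 118.2239243 ]
lidB [511.67858575  27.23628249  70.78293964] [470.34632794 -28.87172182  60.98981883] [549.22787407  59.52642976  80.02672397]
side0
3 1393 [621.3 222.4   9.9] [135. 137.  15.]
40 148 [623.  219.7  81.6] [10. 12. 78.]
120 134 [623.2 219.8 151.4] [10. 12. 60.]
180 25 [622.8 220.9 187.4] [ 8. 10. 13.]
194 50 [623.9 219.1 199.3] [24. 11.  8.]
202 41 [602.3 212.4 211. ] [39. 13. 18.]
blob [314 188  44  45 304] [ 544.6 -100.4   67.8] [ 0.176 -0.984] -76.0 76.0 z [66.  67.8 69.7]
lidA [599.53993691 -79.52399125  92.91170247] [ 533.32643826 -126.91863885   61.53114934] [632.53303647 -52.51266567 117.09105283]
lidB [508.83632461  26.2954305   72.12587491] [470.30232665 -31.86747462  60.02189051] [548.13086016  56.83948432  78.63505578]
```

View pics/c2.png

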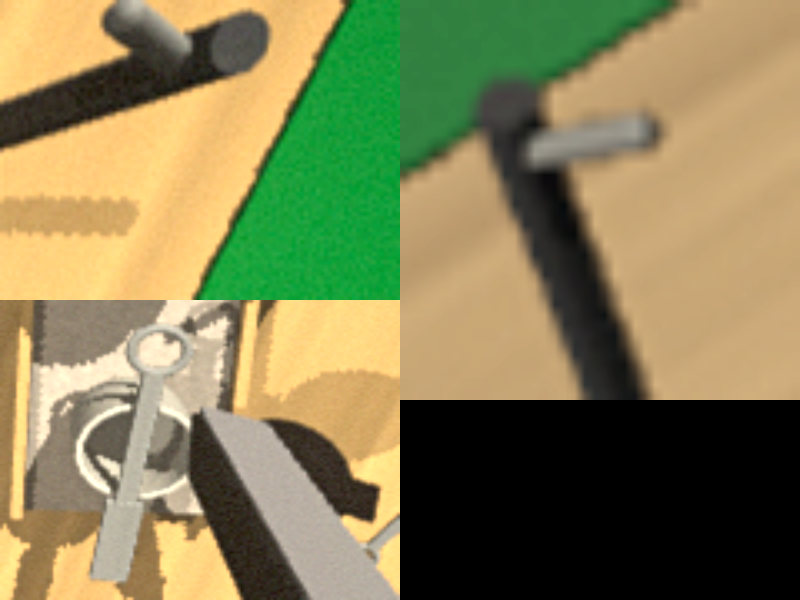

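```bash
cat >> h.py <<'E'
from scipy.spatial.transform import Rotation as Ro
def go(p,R):
    s=bot.sense(); R0=np.array(s["tool_rot"]); d=R0.T@(np.array(p)-s["ee_pos"])
    print("rows",d.round(1),Ro.from_matrix(R0.T@np.array(R)).as_rotvec(degrees=True).round(1))
def Rxz(x,z):
    z=np.array(z,float);z/=np.linalg.norm(z);x=np.array(x,float);x-=z*(x@z);x/=np.linalg.norm(x)
    return np.stack([x,np.cross(z,x),z],1)
E
python3 - <<'E'
from h import *
t=np.load("w1.npz"); p,D,K,W=[t[k] for k in "pDKW"]
print("potA",plane(K,W,360.5,245,62).round(1),"eye",plane(K,W,367,209,66).round(1),"potB lid",plane(K,W,369.5,159.5,72).round(1),"end",plane(K,W,353,291,66).round(1))
R=Rxz([-.173,.985,0],[0,0,-1])
go([544,-93,130],R); go([544,-93,54],R)
E
```

```text
potA [545.7 -96.   62. ] eye [534.5 -38.   66. ] potB lid [512.1  31.6  72. ] end [ 559.8 -172.1   66. ]
rows [-114.1   57.1  163.1] [-0.   0.   7.6]
rows [-114.1   57.2  239.1] [-0.   0.   7.6]
```

```bash
python3 -m crank '20 -114 57 60 0 0 7.6;20 -114 57 120 0 0 7.6;20 -114 57 163 0 0 7.6;20 -114 57 163 0 0 7.6;20 -114 57 163 0 0 7.6;20 -114 57 163 0 0 7.6'
python3 - <<'E'
from h import *
R=Rxz([-.173,.985,0],[0,0,-1])
go([544,-93,54],R)
p,D,K,W=snap("wrist"); cv2.imwrite("pics/w2.png",p)
E
```

```text
time: 2.82
ee_pos: [545.2, -90.8, 131.5]
tool_rot: [[-0.175, 0.984, 0.002], [0.984, 0.175, -0.0], [-0.0, 0.002, -1.0]]
force: [-0.6, 0.2, 0.4]
gripper_width: 0.21
finger_force: 0.0
rows [-2.  -1.7 77.5] [0.1 0.  0.1]
```

View pics/w2.png

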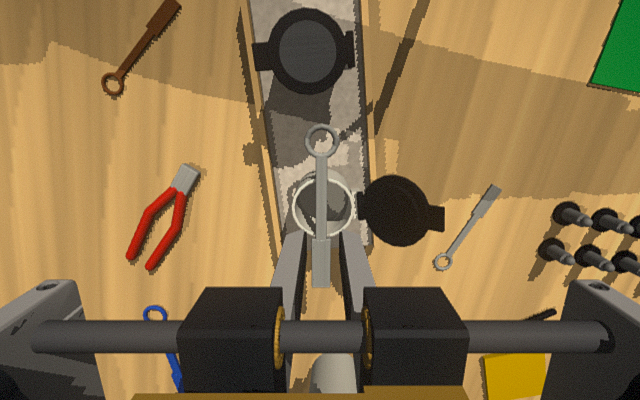

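```bash
python3 -m crank '20 -2 0 40 0 0 0;20 -2 0 76 0 0 0;20 -2 0 76 0 0 0;0 -2 0 76 0 0 0;0 -2 0 76 0 0 0;0 -2 0 76 0 0 0;0 -2 0 76 0 0 0' 35; python3 -m crank '0 0 0 -30 0 0 0;0 0 0 -80 0 0 0;0 0 0 -130 0 0 0;0 0 0 -180 0 0 0;0 0 0 -180 0 0 0;0 0 0 -180 0 0 0'
python3 - <<'E'
from h import *
for n in ("side","wrist"):
    p,D,K,W=snap(n); np.savez(n+"3.npz",p=p,D=D,K=K,W=W)
    C=cloud(D,K,W); s=bot.sense(); R=np.array(s["tool_rot"]); L=(C-s["ee_pos"])@R
    hsv=cv2.cvtColor(p,cv2.COLOR_BGR2HSV)
    m=(D>0)&(L[...,0]>18)&(L[...,0]<90)&(abs(L[...,1])<25)&(abs(L[...,2])<40); q=L[m]
    print(n,len(q))
    for a,b in ((18,30),(30,40),(40,50),(50,60),(60,70),(70,90)):
        k=q[(q[:,0]>a)&(q[:,0]<b)]; print(a,len(k),k.mean(0).round(1) if len(k) else "",(k.min(0).round(),k.max(0).round()) if len(k) else "")
E
```

```text
time: 3.75
ee_pos: [545.5, -92.7, 54.8]
tool_rot: [[-0.176, 0.984, 0.001], [0.984, 0.176, -0.0], [-0.0, 0.001, -1.0]]
force: [0.5, 0.3, -1.0]
gripper_width: 0.006
finger_force: 0.0
time: 4.5
ee_pos: [544.5, -92.8, 233.8]
tool_rot: [[-0.176, 0.984, -0.001], [0.984, 0.176, -0.0], [-0.0, -0.001, -1.0]]
force: [0.2, 0.6, -0.1]
gripper_width: 0.006
finger_force: 0.0
side 0
18 0  
30 0  
40 0  
50 0  
60 0  
70 0  
wrist 0
18 0  
30 0  
40 0  
50 0  
60 0  
70 0
```

Run:
```python
from h import *
a=np.load("side3.npz")["p"][160:300,240:400]; b=np.load("wrist3.npz")["p"]
v=np.zeros((600,800,3),np.uint8); v[:400,:640]=b; v[400:600,:229]=cv2.resize(a,(229,200))
p,D,K,W=snap("top"); v[400:600,240:600]=cv2.resize(p[150:250,260:440],(360,200))
cv2.imwrite("pics/c4.png",v)
```

```text
(no output)
```

View pics/c4.png

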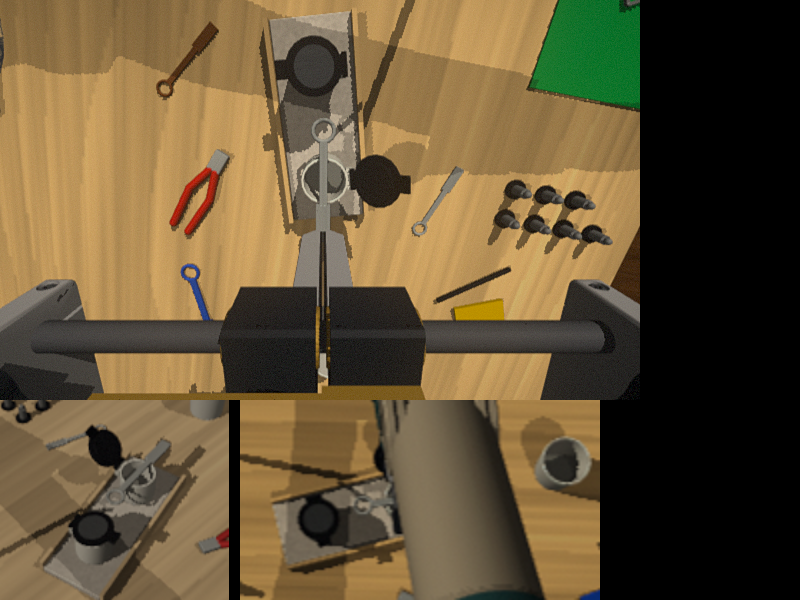

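Run:
```python
from h import *
t=np.load("wrist3.npz"); p,D,K,W=[t[k] for k in "pDKW"]; C=cloud(D,K,W); s=bot.sense(); R=np.array(s["tool_rot"]); L=(C-s["ee_pos"])@R
print("tcp px",proj(K,W,s["ee_pos"]))
for r in (226,230,234,238,244,250,260,270,280): print(r,[L[r,c].round(0).tolist() for c in (312,318,321,325,328,334)])
hsv=cv2.cvtColor(p,cv2.COLOR_BGR2HSV)
m=(D>0)&(np.hypot(C[...,0]-545,C[...,1]+98)<110)&(C[...,2]>64)&(C[...,2]<80)&(hsv[...,2]>70)
q=C[m]; c=q.mean(0); u=np.linalg.svd(q[:,:2]-c[:2],full_matrices=False)[2][0]; ss=(q[:,:2]-c[:2])@u
print(len(q),c,u,ss.min(),ss.max(),np.percentile(q[:,2],[5,50,95])); print("eye",plane(K,W,323,130,66))
print(s["gripper_width"],s["finger_force"])
```

```text
tcp px [322.00149115 230.44597347]
226 [[-88.0, -15.0, 232.0], [-61.0, -5.0, 165.0], [-61.0, -2.0, 164.0], [-62.0, 4.0, 166.0], [-62.0, 7.0, 166.0], [-88.0, 18.0, 232.0]]
230 [[-94.0, -15.0, 233.0], [11.0, -2.0, -26.0], [-67.0, -2.0, 166.0], [-67.0, 4.0, 165.0], [11.0, 4.0, -26.0], [-93.0, 18.0, 231.0]]
234 [[11.0, -6.0, -32.0], [11.0, -2.0, -32.0], [10.0, -1.0, -29.0], [9.0, 2.0, -29.0], [11.0, 4.0, -32.0], [11.0, 7.0, -32.0]]
238 [[11.0, -6.0, -38.0], [11.0, -2.0, -38.0], [9.0, -1.0, -33.0], [10.0, 2.0, -35.0], [11.0, 3.0, -38.0], [11.0, 7.0, -39.0]]
244 [[11.0, -5.0, -46.0], [11.0, -2.0, -45.0], [10.0, -0.0, -44.0], [9.0, 2.0, -43.0], [11.0, 3.0, -46.0], [11.0, 7.0, -47.0]]
250 [[11.0, -5.0, -53.0], [11.0, -2.0, -54.0], [9.0, -0.0, -49.0], [10.0, 2.0, -52.0], [11.0, 3.0, -54.0], [11.0, 6.0, -54.0]]
260 [[11.0, -5.0, -65.0], [11.0, -2.0, -64.0], [10.0, -0.0, -63.0], [9.0, 2.0, -61.0], [11.0, 3.0, -65.0], [10.0, 6.0, -64.0]]
270 [[11.0, -4.0, -75.0], [11.0, -2.0, -74.0], [10.0, -0.0, -72.0], [9.0, 2.0, -72.0], [11.0, 3.0, -75.0], [11.0, 6.0, -75.0]]
280 [[11.0, -4.0, -83.0], [11.0, -2.0, -84.0], [9.0, -0.0, -80.0], [9.0, 1.0, -80.0], [11.0, 3.0, -83.0], [11.0, 5.0, -82.0]]
1194 [544.23774927 -90.43897538  67.65415278] [ 0.16795227 -0.98579513] -69.69873535944402 69.18014379962649 [66.05191559 67.66912981 69.05276873]
eye [534.29598641 -36.20218293  66.        ]
0.002985275911276593 0.0
```

Run:
```python
from h import *
t=np.load("side3.npz"); p,D,K,W=[t[k] for k in "pDKW"]; C=cloud(D,K,W); s=bot.sense(); R=np.array(s["tool_rot"]); L=(C-s["ee_pos"])@R
m=(D>0)&(abs(L[...,0])<16)&(abs(L[...,1])<22)&(L[...,2]<60)&(L[...,2]>-80)
q=L[m]; print(len(q))
for a in range(-80,10,8):
    k=q[(q[:,2]>=a)&(q[:,2]<a+8)]; print(a,len(k),k.min(0).round() if len(k) else "",k.max(0).round() if len(k) else "")
t=np.load("w1.npz"); p,D,K,W=[t[k] for k in "pDKW"]; C=cloud(D,K,W); L=(C-[455.2,-1.3,293])@np.array([[-.3017,.9534,0],[.9534,.3017,0],[0,0,-1]])
m=(D>0)&(abs(L[...,0])<30)&(abs(L[...,1])<70)&(L[...,2]<60)&(L[...,2]>-90); print(L[m].max(0),L[m].min(0))
```

```text
337
-80 62 [-10. -14. -80.] [  9.  13. -72.]
-72 50 [ -9. -14. -72.] [  9.  12. -64.]
-64 61 [-11. -14. -64.] [  9.  12. -56.]
-56 50 [-11. -14. -56.] [ 10.  11. -48.]
-48 54 [-12. -14. -48.] [ 10.  13. -40.]
-40 41 [ -8. -13. -40.] [  9.  13. -32.]
-32 18 [  4.  -7. -32.] [  8.  10. -24.]
-24 1 [  7.   2. -23.] [  7.   2. -23.]
-16 0  
-8 0  
0 0  
8 0  
[ 12.04545674  47.17674445 -22.04077342] [ -7.37122133 -45.5667964  -89.98500502]
```

```bash
python3 -m crank '20 0 0 0 0 0 0;20 0 0 60 0 0 0;20 0 0 120 0 0 0;20 0 0 150 0 0 0;20 0 0 180 0 0 0;20 0 0 203 0 0 0;20 0 0 203 0 0 0;0 0 0 203 0 0 0;0 0 0 203 0 0 0;0 0 0 203 0 0 0;0 0 0 203 0 0 0' 35
```

```text
time: 6.02
ee_pos: [545.1, -92.6, 31.5]
tool_rot: [[-0.176, 0.984, 0.0], [0.984, 0.176, -0.0], [-0.0, 0.0, -1.0]]
force: [0.0, -0.1, 0.0]
gripper_width: 0.1
finger_force: 35.0
```

```bash
python3 -m crank '0 0 0 -20 0 0 0;0 0 0 -70 0 0 0;0 0 0 -120 0 0 0;0 0 0 -180 0 0 0;0 0 0 -230 0 0 0;0 0 0 -230 0 0 0;0 0 0 -230 0 0 0'
python3 - <<'E'
from h import *
for n in ("side","wrist"):
    p,D,K,W=snap(n); np.savez(n+"4.npz",p=p,D=D,K=K,W=W)
    C=cloud(D,K,W); s=bot.sense(); R=np.array(s["tool_rot"]); L=(C-s["ee_pos"])@R
    m=(D>0)&(L[...,0]>12)&(L[...,0]<90)&(abs(L[...,1])<25)&(abs(L[...,2]+30)<25); q=L[m]
    print(n,len(q))
    for a,b in ((14,25),(25,35),(35,45),(45,55),(55,65),(65,75),(75,90)):
        k=q[(q[:,0]>a)&(q[:,0]<b)]; print(a,len(k),k.mean(0).round(1) if len(k) else "",(k.min(0).round(),k.max(0).round()) if len(k) else "")
    if n=="wrist": cv2.imwrite("pics/w4.png",p)
E
```

```text
time: 6.9
ee_pos: [544.3, -92.8, 260.7]
tool_rot: [[-0.176, 0.984, -0.001], [0.984, 0.176, -0.0], [-0.0, -0.001, -1.0]]
force: [-0.3, -0.3, -0.6]
gripper_width: 0.098
finger_force: 35.0
side 171
14 27 [ 19.9  -1.9 -37.1] (array([ 15.,  -6., -40.]), array([ 25.,   3., -35.]))
25 21 [ 29.5  -1.3 -36.7] (array([ 25.,  -6., -39.]), array([ 35.,   5., -32.]))
35 37 [ 40.7   0.2 -36.9] (array([ 35., -10., -39.]), array([ 44.,  11., -33.]))
45 26 [ 49.6  -1.9 -36.6] (array([ 45., -15., -38.]), array([ 55.,  13., -35.]))
55 36 [ 60.4  -2.  -37. ] (array([ 55., -15., -41.]), array([ 65.,  13., -33.]))
65 17 [ 67.   -1.2 -36.7] (array([ 65.,  -9., -39.]), array([ 68.,   7., -34.]))
75 0  
wrist 2251
14 325 [ 19.5   0.4 -37.1] (array([ 14.,  -4., -39.]), array([ 25.,   5., -35.]))
25 312 [ 30.1   0.4 -37.1] (array([ 25.,  -4., -39.]), array([ 35.,   5., -35.]))
35 342 [ 40.4   0.4 -37.1] (array([ 35.,  -8., -39.]), array([ 45.,   8., -34.]))
45 473 [ 49.2   0.5 -36.6] (array([ 45., -14., -39.]), array([ 55.,  15., -33.]))
55 376 [ 60.3   0.4 -36.7] (array([ 55., -14., -39.]), array([ 65.,  15., -34.]))
65 368 [ 67.8   0.4 -36.6] (array([ 65., -11., -39.]), array([ 71.,  12., -33.]))
75 0
```

```bash
cat >> h.py <<'E'
u=np.array([-.96,-.28,0]); P=np.cos(np.radians(39.7))*u+[0,0,np.sin(np.radians(39.7))]
def Rhang(th=45,dip=35):
    t=np.radians(th); z=-np.sin(t)*u-np.cos(t)*np.array([0,0,1]); up=np.array([0,0,1.]); v=up-(up@z)*z; v/=np.linalg.norm(v)
    a=np.radians(dip); return Rxz(np.cos(a)*np.array([-.28,.96,0])+np.sin(a)*v,z)
TIP=np.array([589.2,209.4,215]); E=np.array([56,0.4,-34.5])
E
python3 - <<'E'
from h import *
for dip in (0,35):
    R=Rhang(45,dip); go(TIP+30*P-R@E,R); print(R.round(2).tolist(),TIP+30*P-R@E)
E
```

```text
rows [233.8 105.   50.1] [-45.1   2.3  -5.8]
[[-0.28, 0.68, 0.68], [0.96, 0.2, 0.2], [-0.0, 0.71, -0.71]] [605.8691404  155.92849928 209.48500786]
rows [241.6  81.4  72.8] [-42.7  16.   27.3]
[[0.16, 0.72, 0.68], [0.9, -0.39, 0.2], [0.41, 0.58, -0.71]] [581.21433998 159.52597009 186.82369128]
```

```bash
python3 -m crank '0 40 10 0 -10 4 7;0 80 20 0 -20 8 13;0 120 35 10 -30 12 20;0 170 50 35 -40 15 25;0 220 75 60 -42.7 16 27.3;0 241.6 81.4 72.8 -42.7 16 27.3;0 241.6 81.4 72.8 -42.7 16 27.3;0 241.6 81.4 72.8 -42.7 16 27.3;0 241.6 81.4 72.8 -42.7 16 27.3'
python3 - <<'E'
from h import *
R=Rhang(); go(TIP+30*P-R@E,R)
for n in ("side","wrist"):
    p,D,K,W=snap(n); np.savez(n+"5.npz",p=p,D=D,K=K,W=W); cv2.imwrite(f"pics/{n}5.png",p)
    C=cloud(D,K,W); s=bot.sense(); Rm=np.array(s["tool_rot"]); L=(C-s["ee_pos"])@Rm
    print(n,"eye px",proj(K,W,s["ee_pos"]+Rm@E),"tip px",proj(K,W,TIP),"eye",s["ee_pos"]+Rm@E)
    q=C[(D>0)&(np.hypot(C[...,0]-607,C[...,1]-214)<45)&(C[...,2]>178)&(C[...,2]<222)]
    k=q[np.hypot(q[:,0]-623.8,q[:,1]-219.5)>11]; k=k[((k-s["ee_pos"])@Rm)[:,2]>-28]
    if len(k)>8:
        c=k.mean(0); print(len(k),"peg",c.round(1),np.linalg.svd(k-c)[2][0].round(3),k.min(0).round(1),k.max(0).round(1))
    q=L[(D>0)&(L[...,0]>38)&(L[...,0]<90)&(abs(L[...,1])<25)&(abs(L[...,2]+36)<9)]
    print("ring",len(q),q.min(0).round(1),q.max(0).round(1),q.mean(0).round(1))
v=np.zeros((600,800,3),np.uint8); v[:400,:640]=cv2.imread("pics/wrist5.png"); a=cv2.imread("pics/side5.png")[190:290,150:270]; v[400:,:240]=cv2.resize(a,(240,200))
cv2.imwrite("pics/c5.png",v)
E
```

```text
time: 8.12
ee_pos: [549.7, 20.4, 193.2]
tool_rot: [[0.206, 0.849, 0.486], [0.967, -0.254, 0.034], [0.153, 0.463, -0.873]]
force: [0.5, -0.9, -0.6]
gripper_width: 0.097
finger_force: 35.0
rows [140.  -11.5  25.7] [-10.8  13.7   6.8]
side eye px [270.11565653 201.75839344] tip px [194.69062838 234.26123526] eye [544.29804104  74.27157908 231.67947795]
39 peg [600.1 212.3 211.1] [-0.721 -0.275  0.636] [590.2 205.8 198. ] [613.1 218.5 220. ]
ring 116 [ 38.  -13.  -40.6] [ 67.7  15.8 -32.5] [ 53.2   1.  -36.7]
wrist eye px [322.43395992 160.18579652] tip px [ 316.07117412 -103.58307708] eye [543.82131118  73.88214328 231.63131148]
ring 1481 [ 38.  -13.9 -38.8] [ 72.   14.7 -33. ] [ 55.9   0.5 -36. ]
```

View pics/c5.png

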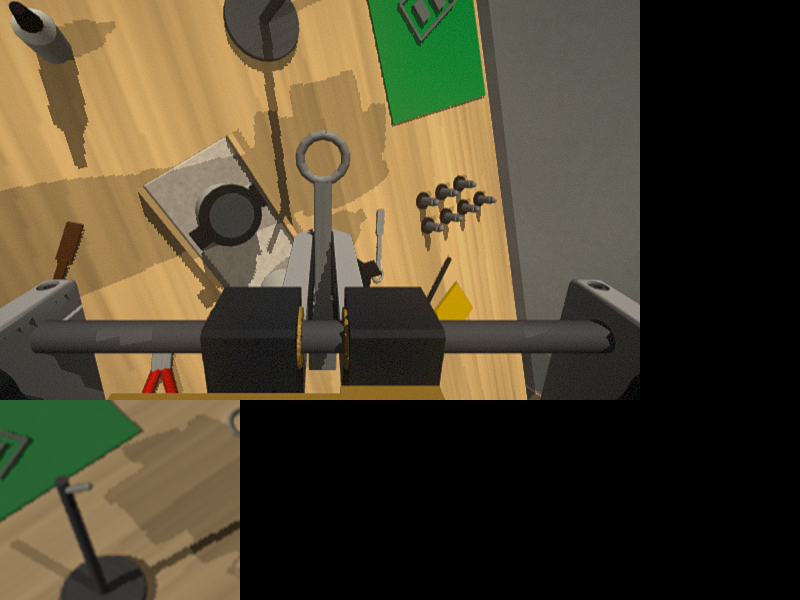

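```bash
python3 -m crank '0 140 -11.5 25.7 -10.8 13.7 6.8;0 140 -11.5 25.7 -10.8 13.7 6.8;0 140 -11.5 25.7 -10.8 13.7 6.8;0 140 -11.5 25.7 -10.8 13.7 6.8;0 140 -11.5 25.7 -10.8 13.7 6.8;0 140 -11.5 25.7 -10.8 13.7 6.8'
python3 - <<'E'
from h import *
R=Rhang(); go(TIP+30*P-R@E,R); s=bot.sense(); print(np.round(s["joint_pos"],1),np.round(s["qvel"],1))
E
```

```text
time: 8.98
ee_pos: [581.5, 158.8, 187.1]
tool_rot: [[0.158, 0.718, 0.678], [0.902, -0.384, 0.196], [0.401, 0.58, -0.709]]
force: [0.1, -0.3, -0.3]
gripper_width: 0.097
finger_force: 35.0
rows [ 0.5 -0.6  0.1] [-0.   0.1  0.3]
[  25.8   41.2  -70.   141.2  125.2   52.5 -156.5] [ 1.3 -2.4  1.3  0.4  0.9  0.1 -0.9]
```

Run:
```python
from h import *
for n in ("side","wrist"):
    p,D,K,W=snap(n); cv2.imwrite(f"pics/{n}6.png",p)
    C=cloud(D,K,W); s=bot.sense(); Rm=np.array(s["tool_rot"]); L=(C-s["ee_pos"])@Rm
    print(n,"eye px",proj(K,W,s["ee_pos"]+Rm@E),"tip px",proj(K,W,TIP),"mid",proj(K,W,TIP-19.6*P),"eye",s["ee_pos"]+Rm@E)
    q=L[(D>0)&(L[...,0]>40)&(L[...,0]<90)&(abs(L[...,1])<25)&(abs(L[...,2]+36)<8)]
    print("ring",len(q),q.min(0).round(1),q.max(0).round(1),q.mean(0).round(1))
    q=L[(D>0)&(abs(L[...,0]-56)<30)&(abs(L[...,1])<30)&(L[...,2]>-26)&(L[...,2]<30)]
    for z in range(-26,30,6):
        k=q[(q[:,2]>=z)&(q[:,2]<z+6)]
        if len(k): print(z,len(k),k.mean(0).round(1),k.min(0).round(),k.max(0).round())
print("tip in tool",Rm.T@(TIP-s["ee_pos"]),"mid",Rm.T@(TIP-19.6*P-s["ee_pos"]))
v=np.zeros((400,800,3),np.uint8); v[:,:400]=cv2.resize(cv2.imread("pics/wrist6.png")[100:220,260:380],(400,400)); a=cv2.imread("pics/side6.png")[195:275,155:235]; v[:,400:]=cv2.resize(a,(400,400))
cv2.imwrite("pics/c6.png",v)
```

```text
side eye px [203.19968249 231.9940793 ] tip px [194.69062838 234.26123526] mid [189.64256565 235.09886458] eye [567.66114682 201.50848985 234.86928301]
ring 134 [ 40.1 -14.1 -39.7] [ 69.8  14.6 -32.4] [ 54.6  -0.1 -36.3]
-8 11 [59.6  5.1 -4.7] [57.  2. -7.] [62.  7. -2.]
-2 6 [61.3  5.   0.8] [60.  3. -1.] [62.  8.  3.]
4 7 [61.9  6.9  6.8] [60.  4.  5.] [63.  9.  9.]
10 6 [62.4  5.8 13.7] [61.  3. 10.] [63.  8. 16.]
16 5 [62.2  5.8 19.9] [61.  3. 16.] [63.  9. 21.]
22 6 [62.9  7.6 25. ] [62.  5. 23.] [64. 10. 28.]
28 5 [64.   9.7 29.3] [61.  5. 28.] [68. 12. 30.]
wrist eye px [324.57432734 160.02072949] tip px [324.56886504 147.81164994] mid [326.54667725 142.68191324] eye [567.95679531 201.03858411 235.37099207]
ring 1421 [ 40.  -15.  -38.5] [ 71.9  13.6 -32.4] [ 56.5  -0.6 -35.5]
-8 59 [61.3  2.6 -3.9] [59.  0. -6.] [64.  6. -2.]
-2 1 [58.9  4.6 -1.2] [59.  5. -1.] [59.  5. -1.]
22 5 [66.8  5.9 26.2] [66.  4. 25.] [67.  7. 28.]
28 1 [69.6 11.1 29.9] [70. 11. 30.] [70. 11. 30.]
tip in tool [58.75996143  0.50062037 -4.02809773] mid [59.85548273  1.93203058 15.48884101]
```

View pics/c6.png

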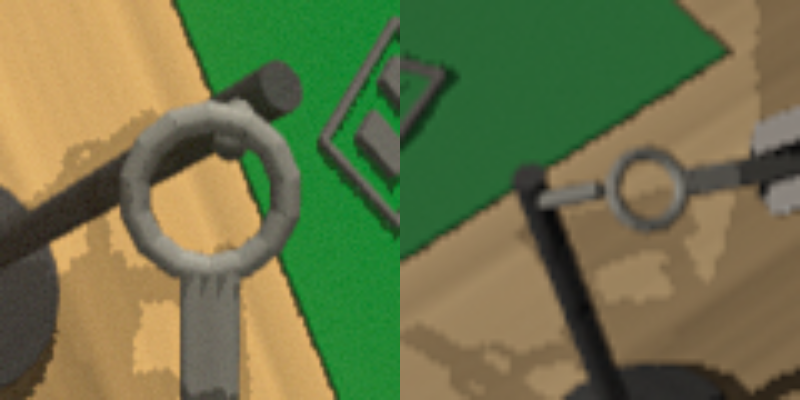

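```bash
python3 -m crank '0 4.5 3.5 0 0 0 0;0 4.5 3.5 10 0 0 0;0 4.5 3.5 22 0 0 0;0 4.5 3.5 22 0 0 0;0 4.5 3.5 22 0 0 0'
python3 - <<'E'
from h import *
for n in ("side","wrist"):
    p,D,K,W=snap(n); cv2.imwrite(f"pics/{n}7.png",p)
    C=cloud(D,K,W); s=bot.sense(); Rm=np.array(s["tool_rot"]); L=(C-s["ee_pos"])@Rm
    q=L[(D>0)&(L[...,0]>40)&(L[...,0]<90)&(abs(L[...,1])<25)&(abs(L[...,2]+36)<6)]
    print("ring",len(q),q.min(0).round(1),q.max(0).round(1),q.mean(0).round(1))
    q=L[(D>0)&(abs(L[...,0]-56)<30)&(abs(L[...,1])<30)&(L[...,2]>-30)&(L[...,2]<20)]
    for z in range(-30,15,6):
        k=q[(q[:,2]>=z)&(q[:,2]<z+6)]
        if len(k): print(z,len(k),k.mean(0).round(1),k.min(0).round(),k.max(0).round())
print(np.round(s["joint_pos"],1))
E
```

```text
time: 9.7
ee_pos: [600.1, 166.5, 176.2]
tool_rot: [[0.158, 0.717, 0.679], [0.901, -0.386, 0.198], [0.404, 0.581, -0.706]]
force: [-0.0, -0.1, 0.1]
gripper_width: 0.1
finger_force: 35.0
ring 129 [ 40.3 -13.4 -39.7] [ 68.8  15.2 -32.9] [ 54.4   1.1 -36.6]
-30 11 [ 53.5   1.8 -26.3] [ 52.  -1. -29.] [ 56.   4. -24.]
-24 7 [ 55.3   2.2 -21.5] [ 54.  -1. -24.] [ 57.   5. -19.]
-18 1 [ 55.3   0.2 -17.2] [ 55.   0. -17.] [ 55.   0. -17.]
-12 2 [57.2  2.  -6.9] [57.  0. -7.] [58.  4. -7.]
-6 5 [56.7  3.4 -2. ] [56.  1. -4.] [57.  6. -0.]
0 5 [56.9  4.2  3.5] [55.  2.  1.] [58.  7.  6.]
6 28 [59.4  9.7  9.8] [55.  2.  7.] [66. 16. 12.]
12 32 [60.5 10.  14.4] [55.  1. 12.] [65. 19. 17.]
ring 1418 [ 40.  -14.6 -37.9] [ 71.6  14.2 -32.4] [ 56.3  -0.1 -35.7]
-30 106 [ 55.9   0.5 -25.9] [ 52.  -3. -28.] [ 59.   4. -24.]
-24 29 [ 57.9   1.4 -21.7] [ 53.  -3. -24.] [ 59.   4. -18.]
-18 22 [ 58.8   1.6 -15.5] [ 57.  -2. -18.] [ 60.   4. -12.]
-12 22 [59.1  2.5 -8.8] [ 56.  -1. -12.] [60.  5. -7.]
-6 16 [59.4  3.  -2.9] [58. -1. -6.] [60.  5. -0.]
0 15 [60.   2.7  2.7] [59. -1.  0.] [61.  5.  5.]
6 33 [62.4  6.4  9.8] [57.  0.  6.] [68. 12. 12.]
12 132 [63.8 11.9 14.4] [55.  1. 12.] [70. 17. 17.]
[  24.3   43.7  -68.4  139.1  126.5   53.4 -155.7]
```

```bash
python3 -m crank '0 0.5 0.3 8 0 0 0;0 1.5 1 16 0 0 0;0 2.2 1.6 22 0 0 0;0 2.5 2 27 0 0 0;0 2.5 2 27 0 0 0;0 2.5 2 27 0 0 0'
python3 - <<'E'
from h import *
for n in ("side","wrist"):
    p,D,K,W=snap(n); cv2.imwrite(f"pics/{n}8.png",p)
    s=bot.sense(); Rm=np.array(s["tool_rot"])
print("eye",s["ee_pos"]+Rm@E,"mid",TIP-19.6*P)
v=np.zeros((400,800,3),np.uint8); v[:,:400]=cv2.resize(cv2.imread("pics/wrist8.png")[100:220,260:380],(400,400)); a=cv2.imread("pics/side8.png")[195:275,155:235]; v[:,400:]=cv2.resize(a,(400,400))
cv2.imwrite("pics/c8.png",v)
E
```

```text
time: 10.55
ee_pos: [620.5, 173.2, 159.8]
tool_rot: [[0.158, 0.716, 0.68], [0.901, -0.386, 0.198], [0.404, 0.581, -0.706]]
force: [0.4, -0.0, -0.6]
gripper_width: 0.102
finger_force: 35.0
eye [606.16196116 216.61772701 207.17404607] mid [603.67702203 213.62246476 202.48015078]
```

View pics/c8.png

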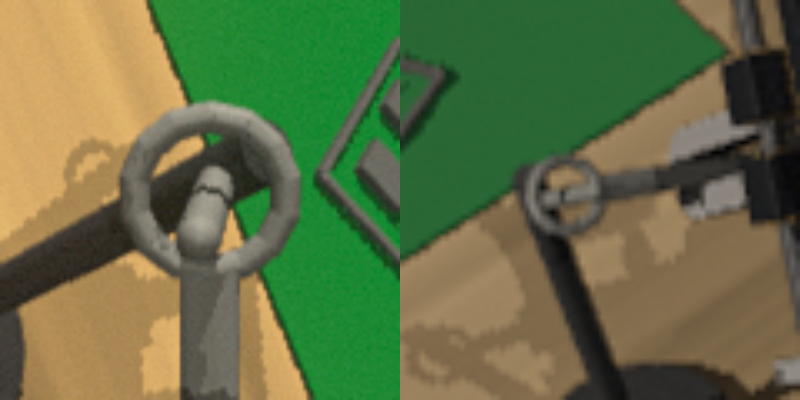

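```bash
python3 -m crank '14 0 0 0 0 0 0;24 0 0 0 0 0 0;94 0 0 0 0 0 0;94 0 0 0 0 0 0;94 0 0 0 0 0 0;94 0 0 0 0 0 0;94 0 0 0 0 0 0;94 0 0 0 0 0 0;94 0 0 0 0 0 0;94 0 0 0 0 0 0;94 0 0 0 0 0 0'
cat > chk.py <<'E'
from h import *
for n in ("side","top"):
    p,D,K,W=snap(n); cv2.imwrite(f"pics/{n}_chk{int(bot.sense()['time']*100)}.png",p)
    C=cloud(D,K,W); s=bot.sense(); R=np.array(s["tool_rot"]); L=(C-s["ee_pos"])@R
    q=C[(D>0)&(np.hypot(C[...,0]-605,C[...,1]-205)<110)&(C[...,2]>22)&(C[...,2]<235)&(np.hypot(C[...,0]-624,C[...,1]-219.5)>9)&~((abs(L[...,0])<14)&(L[...,2]<-18))&~((L[...,2]<-90))]
    print(n,len(q))
    for z in range(20,235,15):
        k=q[(q[:,2]>=z)&(q[:,2]<z+15)]
        if len(k): print(z,len(k),np.median(k,0).round(1),k.min(0).round(),k.max(0).round())
E
python3 chk.py
```

```text
time: 12.02
ee_pos: [620.6, 173.1, 159.8]
tool_rot: [[0.158, 0.716, 0.68], [0.901, -0.387, 0.198], [0.405, 0.582, -0.706]]
force: [0.4, -0.3, 0.6]
gripper_width: 1.005
finger_force: 0.0
side 309
35 2 [620.9 205.8  49.4] [621. 205.  49.] [621. 207.  50.]
50 34 [621.9 200.2  57.9] [618. 191.  51.] [626. 208.  65.]
65 34 [620.9 202.4  73.7] [618. 193.  65.] [624. 210.  80.]
80 33 [620.8 202.2  87. ] [618. 195.  80.] [624. 212.  94.]
95 37 [620.5 204.9 100.8] [617. 196.  95.] [626. 212. 110.]
110 20 [619.7 207.2 116.8] [618. 201. 111.] [622. 212. 125.]
125 18 [619.2 207.7 131.2] [617. 204. 126.] [622. 212. 139.]
140 20 [618.9 209.1 145.7] [616. 206. 141.] [621. 212. 154.]
155 16 [618.8 210.6 163.4] [615. 207. 155.] [621. 216. 170.]
170 18 [618.3 211.9 179.2] [615. 206. 173.] [622. 227. 184.]
185 30 [615.5 225.4 193.9] [609. 202. 187.] [634. 230. 200.]
200 36 [606.5 213.4 206.3] [591. 207. 200.] [621. 224. 215.]
215 11 [592.4 208.7 218.7] [588. 206. 215.] [598. 211. 220.]
top 76
50 1 [621.1 208.7  62.9] [621. 209.  63.] [621. 209.  63.]
65 1 [620.9 205.9  77.2] [621. 206.  77.] [621. 206.  77.]
80 5 [619.9 207.7  88.3] [619. 204.  83.] [621. 210.  94.]
95 7 [622.3 203.7 102.1] [620. 202.  97.] [626. 209. 106.]
110 5 [621.1 206.  117.1] [620. 204. 114.] [625. 210. 123.]
125 6 [621.7 207.5 129.7] [620. 205. 126.] [626. 210. 140.]
140 5 [620.1 209.5 147.3] [620. 208. 142.] [624. 211. 153.]
155 3 [620.9 210.5 164.9] [620. 209. 161.] [622. 211. 168.]
170 4 [616.6 226.4 182.1] [615. 208. 182.] [621. 229. 182.]
185 17 [620.  219.5 194.1] [614. 206. 186.] [634. 232. 200.]
200 17 [604.  214.1 208.6] [591. 210. 202.] [619. 219. 215.]
215 5 [592.9 210.9 218.3] [590. 209. 218.] [596. 212. 219.]
```

```bash
python3 -m crank '94 0 0 -20 0 0 0;94 0 0 -55 0 0 0;60 -40 0 -90 0 0 0;40 -80 0 -120 0 0 0;20 -100 0 -140 0 0 0;0 -100 0 -140 0 0 0;0 -100 0 -140 0 0 0;0 -100 0 -140 0 0 0'
cat >> h.py <<'E'
rx=np.array([.966,.258,0]); ry=np.array([-.258,.966,0]); HA=np.array([578.5,-87.2,64]); HB=np.array([544.6,40,64])
RV=Rxz(ry,[0,0,-1])
def tipgo(H,d,zt): go(np.append((H+d*rx)[:2],zt-24),RV)
E
python3 - <<'E'
from h import *
tipgo(HA,95,200)
for f in ("wrist4","w1"):   # rack board edge angle and pots check
    t=np.load(f+".npz"); p,D,K,W=[t[k] for k in "pDKW"]; C=cloud(D,K,W)
    hsv=cv2.cvtColor(p,cv2.COLOR_BGR2HSV)
    m=(D>0)&(abs(C[...,2]-12)<4)&(hsv[...,1]<60)&(np.hypot(C[...,0]-530,C[...,1]+30)<160)
    r=cv2.minAreaRect(C[m][:,:2].astype(np.float32)); print(f,m.sum(),r)
E
```

```text
time: 13.12
ee_pos: [542.9, 54.1, 240.7]
tool_rot: [[0.163, 0.744, 0.648], [0.903, -0.377, 0.205], [0.397, 0.552, -0.733]]
force: [0.2, 0.3, 0.4]
gripper_width: 0.397
finger_force: 0.0
rows [-110.4  103.   106. ] [ 41.  -14.3 -31.5]
wrist4 5617 ((479.2942810058594, -47.31178283691406), (202.03692626953125, 259.2498474121094), 15.425825119018555)
w1 3983 ((478.4245910644531, -46.72431945800781), (202.9058074951172, 257.9619445800781), 15.420964241027832)
```

```bash
python3 -m crank '0 -20 20 0 10 -3 -8;0 -40 40 20 20 -7 -16;0 -70 70 60 32 -11 -24;0 -110 103 106 41 -14.3 -31.5;0 -110 103 106 41 -14.3 -31.5;0 -110 103 106 41 -14.3 -31.5;0 -110 103 106 41 -14.3 -31.5;0 -110 103 106 41 -14.3 -31.5;0 -110 103 106 41 -14.3 -31.5;0 -110 103 106 41 -14.3 -31.5'
python3 - <<'E'
from h import *
tipgo(HA,95,200); tipgo(HA,95,95); print(np.round(bot.sense()["joint_pos"],1))
E
```

```text
time: 14.38
ee_pos: [671.5, -60.1, 174.8]
tool_rot: [[-0.258, 0.966, -0.002], [0.966, 0.258, 0.002], [0.002, -0.001, -1.0]]
force: [-0.2, 0.8, -0.2]
gripper_width: 0.007
finger_force: 0.0
rows [-2.1 -1.9 -1.2] [-0.1 -0.1 -0. ]
rows [ -2.4  -1.8 103.8] [-0.1 -0.1 -0. ]
[ 33.8  52.2 -64.7  82.   47.3  75.6 -18.8]
```

```bash
python3 -m crank '0 -2 0 50 0 0 0;0 -2 0 103 0 0 0;0 -2 0 103 0 0 0;0 -2 -15 103 0 0 0;0 -2 -30 103 0 0 0;0 -2 -45 103 0 0 0;0 -2 -60 103 0 0 0;0 -2 -70 103 0 0 0;0 -2 -80 103 0 0 0;0 -2 -80 103 0 0 0'
cat > lid.py <<'E'
from h import *
import sys
H={"A":HA,"B":HB}[sys.argv[1]]
s=bot.sense(); R=np.array(s["tool_rot"]); t=s["ee_pos"]-24*R[:,2]-H; print("tip d",(t@rx).round(1),"lat",(t@ry).round(1),"z",t[2].round(1),"F",np.round(s["force"],1))
for n in ("side","top"):
    p,D,K,W=snap(n); C=cloud(D,K,W); hsv=cv2.cvtColor(p,cv2.COLOR_BGR2HSV); Q=(C-H); d=Q@rx; l=Q@ry; L=(C-s["ee_pos"])@R
    m=(D>0)&(abs(l)<33)&(abs(d)<85)&(Q[...,2]>-3)&(Q[...,2]<90)&(hsv[...,2]<75)&~((abs(L[...,0])<14)&(abs(L[...,1])<16)&(L[...,2]<-20))
    dd,zz=d[m],Q[...,2][m]; print(n,m.sum())
    for a in range(-85,85,10):
        k=(dd>=a)&(dd<a+10)
        if k.sum()>1: print("  d",a,k.sum(),np.percentile(zz[k],[10,50,90]).round(1))
E
python3 lid.py A
```

```text
time: 15.62
ee_pos: [592.9, -87.6, 74.2]
tool_rot: [[-0.254, 0.967, 0.001], [0.967, 0.254, -0.002], [-0.002, 0.0, -1.0]]
force: [-0.1, 0.2, -0.3]
gripper_width: 0.003
finger_force: 0.0
tip d 13.8 lat -4.0 z 34.2 F [-0.1  0.2 -0.3]
side 307
  d -55 3 [-1.3 -1.2 -0.2]
  d -35 5 [-2.  -0.4  0.3]
  d -25 6 [-2.1 -1.2  0.1]
  d -15 238 [17.3 46.8 65.5]
  d -5 54 [-1.3 32.3 57. ]
top 14
  d -15 6 [35.6 43.5 49.8]
  d -5 6 [41.1 47.8 54.1]
```

```bash
python3 -m crank '0 3 -15 0 0 0 0;0 3 -28 0 0 0 0;0 3 -38 5 0 0 0;0 3 -46 12 0 0 0;0 3 -52 18 0 0 0;0 3 -55 22 0 0 0;0 3 -58 22 0 0 0;0 3 -58 22 0 0 0'
python3 lid.py A
```

```text
time: 16.73
ee_pos: [536.2, -99.1, 51.7]
tool_rot: [[-0.254, 0.967, 0.0], [0.967, 0.254, -0.002], [-0.002, -0.0, -1.0]]
force: [-0.4, 0.8, 0.7]
gripper_width: 0.006
finger_force: 0.1
tip d -44.0 lat -0.6 z 11.7 F [-0.4  0.8  0.7]
side 314
  d -85 5 [10.7 12.3 14.2]
  d -75 36 [10.5 12.5 14.8]
  d -65 46 [-1.1 10.9 13.5]
  d -55 33 [ 1.  10.5 12.9]
  d -45 27 [ 5.  10.  11.4]
  d -35 38 [ 6.1  8.9 10.6]
  d -25 55 [5.3 7.6 9.9]
  d -15 48 [4.5 6.8 8.2]
  d -5 26 [1.1 4.1 6.2]
top 1
```

```bash
python3 -m crank '0 0 0 4 0 0 0;0 0 0 7 0 0 0;0 0 0 9 0 0 0;0 0 0 11 0 0 0;0 0 0 11 0 0 0;0 0 0 11 0 0 0'
python3 lid.py A
```

```text
time: 17.58
ee_pos: [535.7, -99.4, 43.5]
tool_rot: [[-0.254, 0.967, -0.0], [0.967, 0.254, -0.005], [-0.005, -0.002, -1.0]]
force: [-7.8, -2.6, 27.7]
gripper_width: 0.003
finger_force: 13.4
tip d -44.5 lat -0.6 z 3.5 F [-7.8 -2.6 27.7]
side 316
  d -85 7 [-2.2 -0.2  1.2]
  d -75 35 [-1.1  0.8  3.1]
  d -65 37 [-1.2  1.7  3.7]
  d -55 28 [0.4 2.8 4.3]
  d -45 27 [0.8 3.7 5.5]
  d -35 36 [1.6 3.8 6.4]
  d -25 63 [1.6 4.  6.1]
  d -15 55 [2.8 4.3 5.7]
  d -5 28 [0.3 3.5 6. ]
top 0
```

```bash
python3 -m crank '0 0 0 -25 0 0 0;0 0 0 -50 0 0 0;0 60 0 -50 0 0 0;0 120 0 -50 0 0 0;0 130 0 -50 0 0 0;0 130 0 -30 0 0 0;0 130 0 -15 0 0 0;0 130 0 -15 0 0 0'
python3 lid.py B; python3 lid.py A
```

```text
time: 18.68
ee_pos: [502.6, 25.5, 54.2]
tool_rot: [[-0.253, 0.967, -0.002], [0.967, 0.253, -0.002], [-0.002, -0.003, -1.0]]
force: [-0.3, 0.5, 0.2]
gripper_width: 0.005
finger_force: 0.0
tip d -44.2 lat -3.1 z 14.2 F [-0.3  0.5  0.2]
side 408
  d -85 14 [ 8.3 12.2 13.1]
  d -75 38 [10.2 11.3 13.5]
  d -65 63 [ 5.7 10.2 12.6]
  d -55 54 [ 7.7  9.5 11.4]
  d -45 45 [6.2 8.7 9.9]
  d -35 49 [5.7 8.6 9.9]
  d -25 62 [5.2 7.1 9.5]
  d -15 58 [4.9 6.2 7.7]
  d -5 25 [1.6 3.6 5.7]
top 0
tip d -43.2 lat 129.0 z 15.4 F [-0.3  0.1  1.1]
side 130
  d -65 2 [4.4 4.8 5.2]
  d -55 18 [2.8 5.8 7.4]
  d -45 35 [4.  5.8 6.9]
  d -35 39 [4.  5.9 7.3]
  d -25 32 [3.5 5.2 6.7]
  d -15 4 [2.7 5.7 6.2]
top 0
```

```bash
python3 -m crank '0 0 0 5 0 0 0;0 0 0 9 0 0 0;0 0 0 12 0 0 0;0 0 0 14 0 0 0;0 0 0 15 0 0 0;0 0 0 15 0 0 0;0 0 0 15 0 0 0'
python3 lid.py B;  python3 -m crank '0 0 0 -25 0 0 0;0 0 0 -60 0 0 0;0 0 40 -110 0 0 0;0 0 -40 -140 0 0 0;0 -30 -100 -140 0 0 0;0 -60 -160 -140 0 0 0;0 -60 -200 -140 0 0 0;0 -60 -200 -140 0 0 0;0 -60 -200 -140 0 0 0'; python3 lid.py A; python3 lid.py B; python3 chk.py
```

```text
time: 19.75
ee_pos: [503.4, 26.4, 43.4]
tool_rot: [[-0.254, 0.967, 0.002], [0.967, 0.254, -0.005], [-0.005, 0.001, -1.0]]
force: [-7.6, -3.1, 31.9]
gripper_width: -0.0
finger_force: 15.7
tip d -43.4 lat -2.4 z 3.4 F [-7.6 -3.1 31.9]
side 365
  d -85 14 [-2.   0.2  1.4]
  d -75 43 [-1.6  0.7  3.2]
  d -65 55 [0.1 1.9 4.1]
  d -55 41 [0.  2.2 3.8]
  d -45 32 [0.2 3.  4.7]
  d -35 38 [0.9 3.8 5.6]
  d -25 59 [2.4 4.2 6.2]
  d -15 55 [2.4 4.4 6.6]
  d -5 28 [1.  3.3 4.9]
top 0
time: 20.98
ee_pos: [325.9, -82.4, 180.9]
tool_rot: [[-0.253, 0.967, 0.002], [0.967, 0.253, -0.002], [-0.003, 0.001, -1.0]]
force: [0.8, 0.7, 0.6]
gripper_width: 0.008
finger_force: 0.0
tip d -242.8 lat 69.9 z 140.9 F [0.8 0.7 0.6]
side 535
  d -85 5 [2.1 2.4 4.8]
  d -75 37 [2.  3.8 5.6]
  d -65 61 [2.3 5.  6.6]
  d -55 85 [2.8 5.  7.3]
  d -45 96 [3.2 5.4 7.3]
  d -35 92 [2.8 5.2 7.2]
  d -25 83 [3.3 5.3 7.3]
  d -15 50 [3.1 5.  7.4]
  d -5 26 [-0.2  3.3  5.4]
top 367
  d -75 20 [-0.2  2.2  4.4]
  d -65 34 [0.4 3.6 5.8]
  d -55 57 [-0.2  3.2  6.3]
  d -45 64 [1.  3.6 6.2]
  d -35 68 [1.2 4.2 6.4]
  d -25 61 [1.1 
[... 1222 characters left out ...]
 [609. 204. 187.] [625. 231. 200.]
200 35 [608.5 214.2 202.8] [591. 209. 200.] [634. 227. 214.]
215 14 [592.1 209.5 217.7] [590. 206. 216.] [597. 212. 220.]
top 53
35 1 [621.2 208.3  49.3] [621. 208.  49.] [621. 208.  49.]
50 2 [618.4 217.9  53.6] [616. 211.  52.] [621. 225.  56.]
65 5 [620.6 209.4  72.5] [615. 208.  65.] [624. 224.  76.]
80 2 [617.  217.5  92.4] [614. 211.  91.] [620. 224.  94.]
95 1 [616.1 225.6  95.7] [616. 226.  96.] [616. 226.  96.]
170 4 [617.1 228.4 180.2] [615. 227. 176.] [620. 229. 183.]
185 14 [618.7 219.  194.3] [613. 207. 186.] [633. 233. 200.]
200 20 [604.7 215.1 208.2] [594. 210. 200.] [633. 226. 215.]
215 4 [591.9 210.3 216.5] [591. 209. 216.] [596. 212. 218.]
```

```bash
python3 -c "
from workcell import bot
print(bot.hand_in())"
```

```text
the job is handed in; nothing more can be done
None
```

I handed the job in at about 21 s: the spatula hangs by its eye on the peg, pot_a's lid is swung over, and both lids measure level after being pressed with about 30 N; the robot is clear of everything and went nowhere near the dropper bottle, water cup or clippers, though I did not re-measure those three at the end.

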